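# Load the dry-block heater and hold its lid at the working line

### The job

Set the loose aluminium tube block gently into the heater's well so that it sits fully home, flat and square, and let go of it. Then take the standing clear lid and swing it down under control, without letting it drop, until its edge lies on the yellow line of the hinge scale, and finish while holding it there so that a colleague can load tubes under it; the lid falls shut if it is let go. Leave the sanitiser, tube rack and label roll where they are.

Things in the scene. Friction and masses are not known exactly. Their poses are not given: they have to be found in the camera images.
- heater: Dry-block heater fixed to the table: white housing 258 mm deep, 200 mm wide, top plate 70 mm above the table, blue sloping control panel in front. Origin on the table under the well's centre; x points from front to the rear hinge, z up. A white rim round the well tops out at 107 mm; inside it there are 149 mm along x (-71 to +78 mm) and 156 mm along y
- well (a point): Centre of the floor of the heating well, 50 mm above the table; heater's axes. The well is a recess 104 mm along x by 64 mm along y, 20 mm deep from the top plate, its top 6 mm bevelled outward at 45 degrees. The block's long side goes along x, either way round; seated, its upper 30 mm stand above the top plate
- block_center (a point): Centre of the loose aluminium tube block, solid, 100 mm along its x, 60 mm along its y, 50 mm high (centre 25 mm above its underside), about 0.6 kg; 15 dark tube holes on top. It starts flat on the table on one side of the heater
- lid (a joint): Angle of the clear, blue-edged lid, rad: 0 shut (level), 1.57 upright, 1.85 fully open, leaning back on its stop, where it starts. Swings nearly freely, about 0.35 kg, falls shut below 1.57 if not held. Its edge lies on the yellow line at 0.785 (45 degrees). The plate reaches 156 mm from the hinge axis, is 170 mm wide, 7 mm thick at the edges
- lid_hinge (a point): Middle of the lid's hinge axis, which runs along the heater's y; 85 mm behind the well's centre (+x), 110 mm above the table; same axes as the heater
- lid_bar (a point): Middle of the lid's round handle bar: 12 mm thick, 100 mm free length along the heater's y, 198 mm from the hinge axis in the plane of the lid, beyond its free edge, with 36 mm clear between bar and edge. Its axes turn with the lid (when shut they are the heater's)
- mark_left (a point): Outer end of the yellow line on the left (+y) hinge cheek, 112 mm from the hinge axis; the line runs straight to the axis at 45 degrees above level. The dark cheeks are 4 mm plates at the heater's y = +-92.5 mm, x from -6 to 100 mm, up to 210 mm above the table
- mark_right (a point): The same on the right (-y) cheek
- sanitiser_mid (a point): White hand-sanitiser pump bottle with blue label, 74 x 50 mm, 160 mm tall; point on its axis 60 mm up. Leave alone
- tube_rack_mid (a point): White foam rack with red-capped tubes, 100 x 144 mm, 78 mm tall; point in its middle 20 mm up. Leave alone
- label_roll_mid (a point): Roll of paper labels standing flat, 84 mm across, 50 mm tall; point at its centre 25 mm up. Leave alone
Mind the look-alikes: they are no part of the job. What is shaped like the part that bears block_center but blue, pink or turquoise is not meant.

How it is judged (in metres and radians):
On the way:
1. the block sits fully home, flat and square in the well, and is let go, with the lid still standing open (z of block_center in the frame of well below 0.027 m and horizontal distance between block_center and well below 0.005 m and angle between the x axis of block_center and the x axis of well, either way round below 0.08 rad and angle between block_center's own z axis and vertical below 0.03 rad and contact force between the fingers and block below 0.1 N and value of joint lid above 1.3 rad), for 0.2 s.
At the end, for the whole second after the job is handed in: The block rests in the well (within 5 mm of its centre, down to within 2 mm of the floor, square within 0.08 rad, level within 0.03 rad) and the lid stands still within 0.08 rad of the yellow line (0.785 rad), carried by the fingers and by nothing else (z of block_center in the frame of well below 0.027 m and horizontal distance between block_center and well below 0.005 m and angle between the x axis of block_center and the x axis of well, either way round below 0.08 rad and angle between block_center's own z axis and vertical below 0.03 rad and value of joint lid between 0.705 and 0.865 rad and velocity of joint lid between -0.1 and 0.1 rad/s and contact force between the fingers and lid above 0.3 N and contact force between lid and block below 0.1 N and contact force between lid and sanitiser below 0.1 N and contact force between lid and tube_rack below 0.1 N and contact force between lid and label_roll below 0.1 N); the arm keeps its last pose, push and grip.
It fails at once if the lid is dropped or thrown (it swings faster than 2.5 rad/s, or goes below 0.35 rad) (velocity of joint lid below -2.5 rad/s or value of joint lid below 0.35 rad).
It fails at once if the block is dropped into the heater (it moves faster than 0.5 m/s less than 40 mm above its seat) (horizontal distance between block_center and well below 0.05 m and z of block_center in the frame of well below 0.065 m and linear speed of block above 0.5 m/s).
It fails at once if the sanitiser, tube rack or label roll is moved by more than 20 mm or tipped (distance of any of sanitiser_mid, tube_rack_mid, label_roll_mid from where it was at the start of the episode above 0.02 m or angle between sanitiser_mid's own z axis and vertical above 0.3 rad).
It also fails if it takes over 69 s, if anything falls off the work surface, if the arm or the gripper's body presses on something with over 40 N, if the wrist force passes 120 N, or if a joint passes its speed limit or range.

### The arm

A 7-joint arm with a two-finger parallel gripper is mounted at the origin on the work surface. World frame = base frame: x ahead of the robot, y to its left, z up, the work surface at z = 0. Lengths are in mm, angles in rad, forces in N, time in s.
With the tool pointing down it reaches from about 400 to 875 mm from the base axis. Payload 4.4 kg.
Tool frame: the origin (TCP) lies at the very end of the fingers, on their centre line; the grasp point (between the pads) lies 19 mm behind it; z points along the fingers, y is the line along which they close (so a half turn about z gives the same grasp; the last joint's range is limited). The gripper opens to 85 mm and grips with 20 to 120 N. Pads are 22 mm wide; open, the fingers measure 114 mm over their backs; the gripper's body (76 mm by 85 mm) begins 54 mm behind the grasp point. The pads swing forward as they close: fully open they stand 13 mm farther back than shut.
Start: joints at [1.148, 0.628, 0.038, 1.517, -0.027, 0.996, -0.02], TCP at [227.058, -609.067, 231.313] pointing down, gripper open.
Joint ranges: [-3.06, 3.06], [-0.37, 2.12], [-1.25, 1.32], [0.18, 2.47], [-1.1, 4.24], [0.23, 1.98], [-2.94, 2.94]. Speed limits (rad/s): [2.57, 2.57, 3.14, 3.14, 3.14, 3.14, 3.14].

### API

Orientations are given as [roll, pitch, yaw] about the fixed x, y, z axes, in that order (R = Rz(yaw) Ry(pitch) Rx(roll)).
In Python, from cell import ctrl gives the robot as it stands.
- The arm moves only by the tool step_arm, never from a script. Its argument "series" is a list that holds one entry, the list of rows, each a list of 7 numbers: the turn, a rotation vector about the tool's x, y, z as a fraction of full scale, then the shift along the tool's x, y, z as a fraction of full scale, then the closure, from 0 (fully open) to 1 (shut). In form: [[[ax, ay, az, tx, ty, tz, gripper], ...]]. A call has 1 to 12 rows; each row shifts and turns the commanded pose from where the row before left it, along the tool's axes as they then stand; what a row does not reach is not made up. Full scale, the value 1, is 150 mm for a shift and 45 degrees for a turn. A row lasts 1/10 s, in which the tool goes at most 50 mm and 8.59 degrees, less where a joint would pass 70% of its speed; a pose out of reach is approached as far as the arm can. A call with a number of a shift or a turn outside -1 to 1 is refused whole. A call with a gripper value outside its range is refused whole. The fingers move at their own pace and stop on an object; the grip force is fixed at half the most. Time passes only in rows, so rows that do not move let the fingers close. It gives the time, the measured TCP pose, the force, the opening and the grip force at its end, in the units of the state.
- ctrl.read_state(): the state, without advancing time (a new reading comes with each control period).
- ctrl.get_image(name): name is "scene" or "top"; returns a dict with "img" (480x640x3 uint8, red, green, blue), "fx", "fy", "cx", "cy" (pixels), "R" (3x3) and "t" (3): a world point X has camera coordinates R X + t. Camera axes: x right, y down, z forward; pixel columns grow to the right and rows downward; lengths in mm; the calibration is good to about 2 mm. A picture is of the moment at which its call begins. There is no depth.
- ctrl.finish_job(): hands the job in; it is judged then, once.
Trained networks look in a picture, given as the dict that the camera call returned (one of the last four; its "shot" number tells which), for a name from the list of things; names that differ only in an ending like _2 or _b are one class to them, and where a whole thing is asked for, a point or a joint stands for the part that bears it (a point fixed in the world has none). Each returns a list of dicts, best first, with "score" (0 to 1); they miss things now and then, are a little off and sometimes report something else, mostly with a low value. They report only what shows in the picture. A call takes as long as a camera call. They do not tell look-alikes from the thing itself.
- ctrl.recognise(picture, thing): "centre" ([column, row] in pixels, amid what is visible of it).
The state is a dict: "clock": time; "qpos": joint angles; "qd": joint speeds; "tau": joint torques, N m; "eef_pos": TCP position; "tool_rot": TCP orientation; "force": force on the tool from outside, world axes, zero at the start; "torque": the same for the moment, N m; "width": finger opening in mm; "gripper_force": force on a finger pad.
Only numpy, scipy, OpenCV 4.12 (cv2) and the standard library are available. Lean on these libraries where they do the work, as an engineer would, in place of code of your own. Each camera call takes 0.05 s, during which the arm holds its last target. There are 200 camera calls.

## Working session

There is one attempt and no reset: what is moved stays moved. The work goes in short steps, Python scripts to look and compute and a tool call to move; the robot and the scene stay as the last step left them, time stands still between calls to the robot, and variables do not carry over. Pictures are saved under pics/ and viewed, at most 10 in all, crops included, and the job is handed in when it is done.

Besides the shell and the picture viewer there is one more tool, called after ">>>" by a JSON object that holds its "api" and its "payload". step_arm: Moves the arm, as the interface text tells. Shift numbers are shares of 150 mm and turn numbers shares of 45 degrees, none past 1 either way. Its arguments: {"type":"object","properties":{"series":{"type":"array","items":{"type":"array","items":{"type":"array","items":{"type":"number","minimum":-1,"maximum":1}}}}},"required":["series"]}

```bash
ls; mkdir -p pics; python3 - <<'E'
from cell import ctrl
import cv2,pickle
s=ctrl.read_state();print(s)
for n in("scene","top"):
    p=ctrl.get_image(n);cv2.imwrite(f"pics/{n}0.png",p["img"][:,:,::-1]);pickle.dump(p,open(f"{n}0.pkl","wb"))
    print(n,p["fx"],p["cx"],p["cy"],p["R"],p["t"])
    for th in("heater","block_center","lid_bar","mark_left","mark_right","lid_hinge","well","sanitiser_mid","tube_rack_mid","label_roll_mid"):
        print(th,[(r["centre"],round(r["score"],2)) for r in ctrl.recognise(p,th)])
E
```

```text
pics
{'clock': 0.0, 'qpos': array([ 1.14819714,  0.62930423,  0.03841338,  1.51840905, -0.02697489,
        0.99628811, -0.02000273]), 'qd': array([ 0.00022602,  0.00050957,  0.00072516, -0.00036194,  0.00139737,
        0.00161936,  0.00084702]), 'tau': array([-6.31872335e-04, -5.63402903e+01,  1.22581534e+00, -1.93444151e+01,
        1.09290596e-02,  1.06931623e-02,  8.81630001e-06]), 'eef_pos': array([ 226.84141101, -608.44945441,  230.4025936 ]), 'tool_rot': array([-3.13970134e+00,  2.78885657e-05,  3.56832329e-01]), 'force': array([-0.23040841, -0.17816552,  0.4125237 ]), 'torque': array([0.0274238 , 0.0353731 , 0.00836345]), 'gripper_force': 0.0, 'width': 85.35702515203863}
scene 454.14691659544553 319.0739692673786 236.99893048955693 [[-0.13249702  0.99101926 -0.01803777]
 [ 0.68196534  0.07794092 -0.7272197 ]
 [-0.71928285 -0.10865557 -0.68616773]] [  12.26047283 -274.95653845 1504.59364134]
heater [([275.5, 256.4], 0.79)]
block_center [([432.8, 266.9], 0.84), ([437.9, 217.7], 0.81), ([376.1, 252.2], 0.57), ([373.0, 303.0], 0.57), ([493.0, 280.3], 0.55)]
lid_bar [([258.5, 243
[... 336 characters left out ...]
491 -0.99424375  0.00121535]
 [-0.97429218  0.10474121 -0.19945933]
 [ 0.1981839  -0.02255316 -0.97990535]] [ 107.72430716  526.98766537 1089.65487841]
heater [([191.5, 277.8], 0.65)]
block_center [([188.1, 349.6], 0.91), ([194.9, 273.6], 0.85), ([252.3, 278.1], 0.77), ([135.5, 271.0], 0.73), ([249.2, 214.3], 0.73)]
lid_bar [([354.2, 166.3], 0.79)]
mark_left [([345.9, 222.4], 0.73)]
mark_right [([345.6, 220.4], 0.71)]
lid_hinge [([346.7, 222.4], 0.56)]
well [([345.8, 222.5], 0.79), ([186.4, 198.0], 0.44), ([354.5, 169.1], 0.41)]
sanitiser_mid [([463.1, 249.4], 0.83), ([344.7, 223.7], 0.47)]
tube_rack_mid [([462.2, 166.3], 0.58)]
label_roll_mid [([186.5, 196.2], 0.75), ([344.9, 224.5], 0.58)]
```

View pics/top0.png

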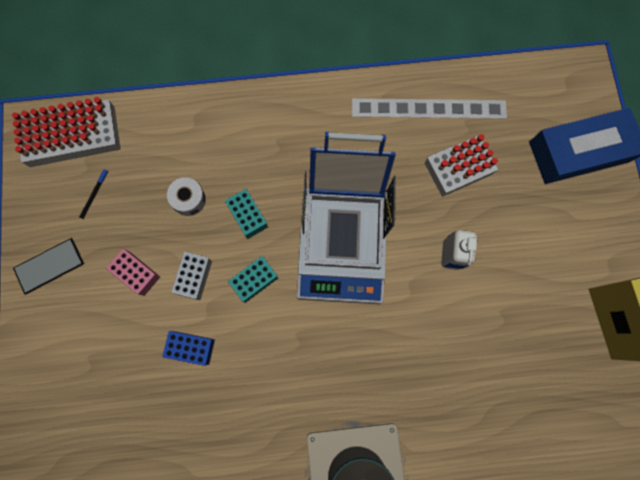

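View pics/scene0.png

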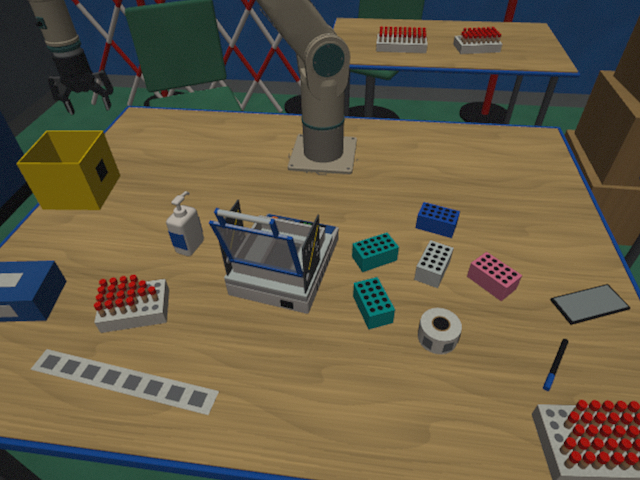

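The top view shows the grey block at (192,275), well at (345,235), panel toward the robot, lid leaning back with its bar at (354,136). The scene view agrees. Now I'll take a closer crop.

```bash
cat > h.py <<'E'
import numpy as np,cv2
def ray(p,uv,z):
    uv=np.atleast_2d(uv).astype(float);R,t=np.array(p["R"]),np.array(p["t"])
    d=np.c_[(uv[:,0]-p["cx"])/p["fx"],(uv[:,1]-p["cy"])/p["fy"],np.ones(len(uv))]@R
    c=-R.T@t
    return c+d*((z-c[2])/d[:,2])[:,None]
def proj(p,X):
    q=np.atleast_2d(X)@np.array(p["R"]).T+np.array(p["t"])
    return np.c_[p["fx"]*q[:,0]/q[:,2]+p["cx"],p["fy"]*q[:,1]/q[:,2]+p["cy"]]
E
python3 - <<'E'
from h import *;import pickle
p=pickle.load(open("top0.pkl","rb"));im=p["img"].copy()[:,:,::-1]
a=cv2.resize(im[245:305,165:220],None,fx=7,fy=7,interpolation=cv2.INTER_CUBIC)[:385,:385]
b=cv2.resize(im[190:305,295:400],None,fx=5,fy=5,interpolation=cv2.INTER_CUBIC)[:575,:]
# block top: low saturation bright, in world
hsv=cv2.cvtColor(im.astype(np.uint8),cv2.COLOR_BGR2HSV)
def rect(m,x0,y0,x1,y1,z,sz):
    k=np.zeros_like(m);k[y0:y1,x0:x1]=m[y0:y1,x0:x1]
    n,l,st,_=cv2.connectedComponentsWithStats(k);i=1+st[1:,4].argmax()
    c=max(cv2.findContours((l==i).astype(np.uint8),cv2.RETR_EXTERNAL,cv2.CHAIN_APPROX_NONE)[0],key=len)
    c=cv2.convexHull(c)[:,0]
    w=ray(p,c,z)[:,:2].astype(np.float32)
    print(cv2.minAreaRect(w),st[i])
rect(((hsv[...,1]<45)&(hsv[...,2]>110)).astype(np.uint8),165,245,220,305,50,0)
rect((hsv[...,2]<100).astype(np.uint8),322,202,368,265,64,0)
print(ray(p,[192,275],50),ray(p,[345,235],60))
h=max(a.shape[0],b.shape[0]);c=np.zeros((h,a.shape[1]+b.shape[1],3),np.uint8);c[:a.shape[0],:a.shape[1]]=a;c[:b.shape[0],a.shape[1]:]=b
print(c.shape,a.shape);c=c[:,:]
if c.shape[1]>800:c=cv2.resize(c,None,fx=800/c.shape[1],fy=800/c.shape[1])
cv2.imwrite("pics/crop.png",c)
E
```

```text
((483.626708984375, 333.16082763671875), (60.185665130615234, 100.9522933959961), 68.99030303955078) [171 251  38  48 815]
((538.1212768554688, -30.489452362060547), (68.08616638183594, 108.32154083251953), 80.58552551269531) [ 328  211   31   47 1317]
[[482.06946451 327.22420609  50.        ]] [[536.16786089 -35.58432769  60.        ]]
(575, 910, 3) (385, 385, 3)
```

View pics/crop.png

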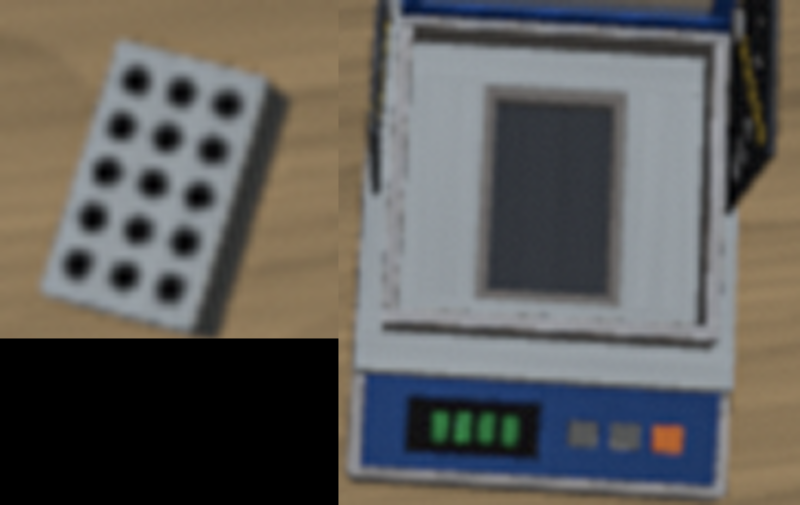

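```bash
python3 - <<'E'
from h import *;import pickle
from scipy.optimize import least_squares
p=pickle.load(open("top0.pkl","rb"));
s=lambda q:np.c_[295+((np.array(q)[:,0]-338.5)/.8791+.5)/5-.5,190+((np.array(q)[:,1])/.8791+.5)/5-.5]
# TL=+x+y ; image right=-y, up=+x
cor=s([(486,86),(627,91),(618,305),(477,299)])
M=np.array([[58,38,70],[58,-38,70],[-58,-38,70],[-58,38,70]],float)
w=ray(p,cor,70);print(w)
W=lambda v,M:np.c_[v[0]+np.cos(v[2])*M[:,0]-np.sin(v[2])*M[:,1],v[1]+np.sin(v[2])*M[:,0]+np.cos(v[2])*M[:,1],M[:,2]]
r=least_squares(lambda v:(proj(p,W(v,M))-cor).ravel(),[538,-30,-.15]);print(r.x,np.degrees(r.x[2]),r.fun.round(2))
# gradient refinement: maximize contrast of bevel outline (inner floor dark vs plate) by edge sampling over bevel outer rect + rim top rect
g=cv2.cvtColor(p["img"],cv2.COLOR_RGB2GRAY);g=cv2.GaussianBlur(g,(0,0),.6).astype(np.float32)
def score(v):
    o=0
    for d in(4,-4):
        e=[]
        for a in np.linspace(-45,45,40):e+=[(a,38+d,70),(a,-38-d,70)]
        for a in np.linspace(-28,28,24):e+=[(58+d,a,70),(-58-d,a,70)]
        q=proj(p,W(v,np.array(e,float))).astype(np.float32)
        o+=np.sign(d)*cv2.remap(g,q[:,:1],q[:,1:],1).mean()
    return -o
from scipy.optimize import minimize
m=minimize(score,r.x,method="Nelder-Mead",options=dict(initial_simplex=[r.x,r.x+[3,0,0],r.x+[0,3,0],r.x+[0,0,.05]]));print(m.x,m.fun,score(r.x))
v=m.x
print("blk scene check")
q=pickle.load(open("scene0.pkl","rb"));ks=q["img"]
# lid mark / bar predictions
L=1.85;M2=np.array([[85-198*np.cos(L),0,110+198*np.sin(L)]]);print("bar pred top",proj(p,W(v,M2)),"scene",proj(q,W(v,M2)),W(v,M2))
h2=cv2.cvtColor(ks,cv2.COLOR_RGB2HSV)
print("block scene",proj(q,[[483.6,333.2,50]]),proj(q,W([483.6,333.2,np.radians(-21)],np.array([[50,30,50],[50,-30,50],[-50,-30,50],[-50,30,50.]]))))
# overlay
im=ks[:,:,::-1].copy()
for V,MM,c in((v,M,(0,0,255)),([483.6,333.2,np.radians(-21)],np.array([[50,30,50],[50,-30,50],[-50,-30,50],[-50,30,50.]]),(0,0,255))):
    cv2.polylines(im,[(proj(q,W(V,MM))*16).astype(int)],True,c,1,cv2.LINE_AA,4)
cv2.imwrite("pics/sc1.png",cv2.resize(im[190:320,200:460],None,fx=3,fy=3,interpolation=cv2.INTER_CUBIC))
E
```

```text
[[599.64984299  -2.95688625  70.        ]
 [588.91108664 -77.19181988  70.        ]
 [475.13509893 -57.7510851   70.        ]
 [486.1372484   14.93294289  70.        ]]
[ 5.37483148e+02 -3.07363506e+01 -1.58237245e-01] -9.066326318933182 [-0.31 -0.42  0.1   0.05  0.64  0.33 -0.43  0.02]
[ 5.39100013e+02 -3.10123333e+01 -1.66780725e-01] -55.15416717529297 -53.897132873535156
blk scene check
bar pred top [[355.12905765 136.07156584]] scene [[243.24784183 216.9584981 ]] [[676.73029418 -54.18163515 300.33249019]]
block scene [[435.09067033 255.58347942]] [[440.84318261 273.72050313]
 [415.93096528 264.86582044]
 [429.77041868 238.8093248 ]
 [453.52861967 246.65080884]]
```

View pics/sc1.png

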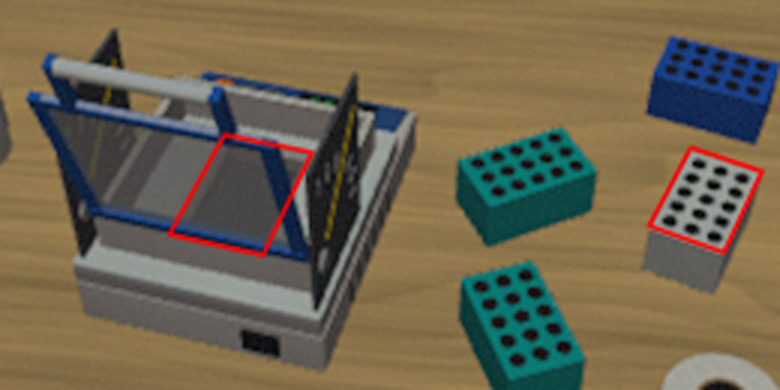

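Both overlays land on the well and the grey block (top centre at about pixel 435,256 in the scene view). Well (538.5,-31), yaw -0.163; block (483.6,333), yaw -0.366. Next, plan the moves.

```bash
cat >> h.py <<'E'
from scipy.spatial.transform import Rotation as Ro
def down(yaw): return Ro.from_euler("xyz",[np.pi,0,yaw])
def plan(wps,grip,nd=2,start=None):
    """wps: list of (pos,Rotation,nrows); rows with rounding fed forward"""
    if start is None:
        from cell import ctrl
        s=ctrl.read_state();start=(s["eef_pos"],Ro.from_euler("xyz",s["tool_rot"]))
        print("now",s["clock"],s["eef_pos"].round(1),s["tool_rot"].round(3),s["qpos"].round(2),s["force"].round(1),s["width"])
    P,R=np.array(start[0],float),start[1];rows=[]
    for pos,rot,n in wps:
        for k in range(n):
            f=1/(n-k)
            dr=(R.inv()*rot).as_rotvec()*f; dp=R.inv().apply(np.array(pos)-P)*f
            a=np.round(dr/(np.pi/4),nd+1);b=np.round(dp/150,nd)
            rows.append([*a.tolist(),*b.tolist(),grip])
            P=P+R.apply(b*150);R=R*Ro.from_rotvec(a*np.pi/4)
    for i in range(0,len(rows),12):print(str([rows[i:i+12]]).replace(" ","").replace("-0.0,","0,").replace("0.0,","0,"))
    print("end",P.round(1),R.as_euler("xyz").round(3))
    return P,R
E
python3 - <<'E'
from h import *
plan([([260,-560,320],down(.5),4),([420,-250,330],down(1.3),8),([440,0,330],down(1.9),6),([470,250,260],down(2.5),6),([483.6,333,120],down(2.775),6)],0)
E
```

```text
now 1.1 [ 227.  -609.1  231.3] [ 3.142 -0.     0.357] [ 1.15  0.63  0.04  1.52 -0.03  1.   -0.02] [-0.5  0.3  0.7] 85.4136960941192
[[[0,0,-0.046,0.08,-0.06,-0.15,0],[0,0,-0.045,0.08,-0.05,-0.15,0],[0,0,-0.046,0.08,-0.05,-0.15,0],[0,0,-0.045,0.09,-0.05,-0.14,0],[0,0,-0.127,0.24,-0.16,-0.01,0],[0,0,-0.127,0.26,-0.14,-0.01,0],[0,0,-0.127,0.27,-0.11,-0.01,0],[0,0,-0.128,0.28,-0.09,-0.01,0],[0,0,-0.127,0.28,-0.06,-0.01,0],[0,0,-0.128,0.29,-0.03,-0.01,0],[0,0,-0.127,0.29,0,0,0],[0,0,-0.128,0.29,0.04,-0.01,0]]]
[[[0,0,-0.127,0.27,-0.05,0,0],[0,0,-0.127,0.28,-0.03,0,0],[0,0,-0.127,0.28,0,0,0],[0,0,-0.128,0.28,0.03,0,0],[0,0,-0.127,0.27,0.06,0,0],[0,0,-0.128,0.26,0.08,0,0],[0,0,-0.127,0.25,0.12,0.08,0],[0,0,-0.127,0.24,0.15,0.08,0],[0,0,-0.127,0.22,0.17,0.08,0],[0,0,-0.128,0.21,0.19,0.08,0],[0,0,-0.127,0.19,0.21,0.07,0],[0,0,-0.128,0.16,0.23,0.08,0]]]
[[[0,0,-0.058,0.04,0.08,0.16,0],[0,0,-0.058,0.04,0.09,0.15,0],[0,0,-0.058,0.04,0.09,0.16,0],[0,0,-0.059,0.03,0.09,0.15,0],[0,0,-0.058,0.03,0.09,0.16,0],[0,0,-0.059,0.02,0.08,0.15,0]]]
end [483.3 332.9 120.3] [-3.142  0.     2.775]
```

>>> {"api": "step_arm", "payload": {"series": [[[0,0,-0.046,0.08,-0.06,-0.15,0],[0,0,-0.045,0.08,-0.05,-0.15,0],[0,0,-0.046,0.08,-0.05,-0.15,0],[0,0,-0.045,0.09,-0.05,-0.14,0],[0,0,-0.127,0.24,-0.16,-0.01,0],[0,0,-0.127,0.26,-0.14,-0.01,0],[0,0,-0.127,0.27,-0.11,-0.01,0],[0,0,-0.128,0.28,-0.09,-0.01,0],[0,0,-0.127,0.28,-0.06,-0.01,0],[0,0,-0.128,0.29,-0.03,-0.01,0],[0,0,-0.127,0.29,0,0,0],[0,0,-0.128,0.29,0.04,-0.01,0]]]}}

```text
clock: 2.3
eef_pos: [420.6, -248.3, 330.6]
tool_rot: [3.141, 0.0, 1.304]
force: [-0.3, -0.7, -0.1]
width: 85.3
gripper_force: 0.0
```

>>> {"api": "step_arm", "payload": {"series": [[[0,0,-0.127,0.27,-0.05,0,0],[0,0,-0.127,0.28,-0.03,0,0],[0,0,-0.127,0.28,0,0,0],[0,0,-0.128,0.28,0.03,0,0],[0,0,-0.127,0.27,0.06,0,0],[0,0,-0.128,0.26,0.08,0,0],[0,0,-0.127,0.25,0.12,0.08,0],[0,0,-0.127,0.24,0.15,0.08,0],[0,0,-0.127,0.22,0.17,0.08,0],[0,0,-0.128,0.21,0.19,0.08,0],[0,0,-0.127,0.19,0.21,0.07,0],[0,0,-0.128,0.16,0.23,0.08,0]]]}}

```text
clock: 3.5
eef_pos: [470.1, 251.9, 259.6]
tool_rot: [3.141, 0.001, 2.504]
force: [1.0, -0.0, -0.6]
width: 85.5
gripper_force: 0.0
```

>>> {"api": "step_arm", "payload": {"series": [[[0,0,-0.058,0.04,0.08,0.16,0],[0,0,-0.058,0.04,0.09,0.15,0],[0,0,-0.058,0.04,0.09,0.16,0],[0,0,-0.059,0.03,0.09,0.15,0],[0,0,-0.058,0.03,0.09,0.16,0],[0,0,-0.059,0.02,0.08,0.15,0],[0,0,0,0,0,0,0],[0,0,0,0,0,0,0]]]}}

```text
clock: 4.3
eef_pos: [483.3, 332.6, 120.4]
tool_rot: [-3.141, -0.0, 2.774]
force: [-0.3, 0.0, 0.7]
width: 85.4
gripper_force: 0.0
```

>>> {"api": "step_arm", "payload": {"series": [[[0,0,0,0,0,0.16,0],[0,0,0,0,0,0.16,0],[0,0,0,0,0,0.16,0],[0,0,0,0,0,0.12,0],[0,0,0,0,0,0.08,0],[0,0,0,0,0,0,0.5],[0,0,0,0,0,0,1],[0,0,0,0,0,0,1],[0,0,0,0,0,0,1],[0,0,0,0,0,0,1],[0,0,0,0,0,0,1]]]}}

```text
clock: 5.4
eef_pos: [484.2, 333.1, 19.7]
tool_rot: [3.141, 0.002, 2.775]
force: [0.8, -1.2, 7.4]
width: 59.2
gripper_force: 68.5
```

>>> {"api": "step_arm", "payload": {"series": [[[0,0,0,0,0,-0.05,1],[0,0,0,0,0,-0.1,1],[0,0,0,0,0,-0.2,1],[0,0,0,0,0,-0.25,1],[0,0,0,0,0,-0.25,1],[0,0,0,0,0,-0.25,1],[0,0,0,0,0,-0.25,1],[0,0,0,0,0,-0.2,1],[0,0,0,0,0,-0.1,1],[0,0,0,0,0,0,1]]]}}

```text
clock: 6.4
eef_pos: [483.8, 334.0, 268.9]
tool_rot: [3.137, 0.003, 2.775]
force: [-0.5, 0.4, -5.1]
width: 58.7
gripper_force: 67.3
```

```bash
python3 - <<'E'
from h import *
plan([([538.5,-31,268],down(2.978),12),([538.5,-31,190],down(2.978),5)],1)
E
```

```text
now 6.4 [483.8 334.  268.9] [3.137e+00 3.000e-03 2.775e+00] [-0.19  0.58 -0.74  1.64  0.44  1.08  0.15] [-0.5  0.4 -5.1] 58.74501098013596
[[[0,0,-0.022,-0.1,-0.18,0,1],[0,0,-0.021,-0.1,-0.18,0,1],[0.001,0,-0.022,-0.09,-0.18,0,1],[0,0,-0.021,-0.09,-0.18,0,1],[0.001,0,-0.022,-0.09,-0.19,0,1],[0,0.001,-0.021,-0.09,-0.19,0,1],[0.001,0,-0.022,-0.08,-0.19,0,1],[0,0.001,-0.021,-0.08,-0.19,0,1],[0.001,0,-0.022,-0.08,-0.19,0,1],[0,0.001,-0.021,-0.07,-0.19,0,1],[0.001,0,-0.022,-0.07,-0.19,0,1],[0,0.001,-0.021,-0.07,-0.19,0,1]]]
[[[0,0,0,0,0,0.1,1],[0,0,0,0,0,0.11,1],[0,0,0,0,0,0.1,1],[0,0,0,0,0,0.11,1],[0,0,0,0,0,0.1,1]]]
end [539.1 -30.9 190.4] [ 3.142 -0.     2.978]
```

>>> {"api": "step_arm", "payload": {"series": [[[0,0,-0.022,-0.1,-0.18,0,1],[0,0,-0.021,-0.1,-0.18,0,1],[0,0,-0.022,-0.09,-0.18,0,1],[0,0,-0.021,-0.09,-0.18,0,1],[0,0,-0.022,-0.09,-0.19,0,1],[0,0,-0.021,-0.09,-0.19,0,1],[0,0,-0.022,-0.08,-0.19,0,1],[0,0,-0.021,-0.08,-0.19,0,1],[0,0,-0.022,-0.08,-0.19,0,1],[0,0,-0.021,-0.07,-0.19,0,1],[0,0,-0.022,-0.07,-0.19,0,1],[0,0,-0.021,-0.07,-0.19,0,1]]]}}

```text
clock: 7.6
eef_pos: [537.3, -33.5, 264.7]
tool_rot: [-3.141, -0.003, 2.979]
force: [0.6, 0.5, -5.1]
width: 59.1
gripper_force: 67.3
```

>>> {"api": "step_arm", "payload": {"series": [[[0,0,0,0,0,0.1,1],[0,0,0,0,0,0.11,1],[0,0,0,0,0,0.1,1],[0,0,0,0,0,0.11,1],[0,0,0,0,0,0.1,1],[0,0,0,0,0,0,1],[0,0,0,0,0,0,1]]]}}

```text
clock: 8.3
eef_pos: [537.8, -31.9, 187.4]
tool_rot: [3.141, -0.002, 2.978]
force: [-0.4, -0.1, -4.6]
width: 59.3
gripper_force: 67.2
```

```bash
python3 - <<'E'
from cell import ctrl
from h import *;import pickle
s=ctrl.read_state();print(s["eef_pos"],s["tool_rot"],s["force"])
P=s["eef_pos"];y=s["tool_rot"][2]-np.pi
a=[]
for n in("scene","top"):
    p=ctrl.get_image(n);pickle.dump(p,open(n+"1.pkl","wb"));im=p["img"][:,:,::-1].copy()
    c=proj(p,[[P[0],P[1],P[2]+10]])[0].astype(int)
    x0,y0=max(c[0]-45,0),max(c[1]-50,0);x0=min(x0,640-90);y0=min(y0,380)
    a.append(cv2.resize(im[y0:y0+100,x0:x0+80],None,fx=5,fy=5,interpolation=cv2.INTER_CUBIC));print(n,x0,y0)
cv2.imwrite("pics/hov.png",np.hstack(a))
E
```

```text
[537.83186228 -31.90333277 187.4012574 ] [ 3.14147437e+00 -1.70629779e-03  2.97809223e+00] [-0.38997577 -0.13194661 -4.57576654]
scene 230 162
top 303 170
```

View pics/hov.png

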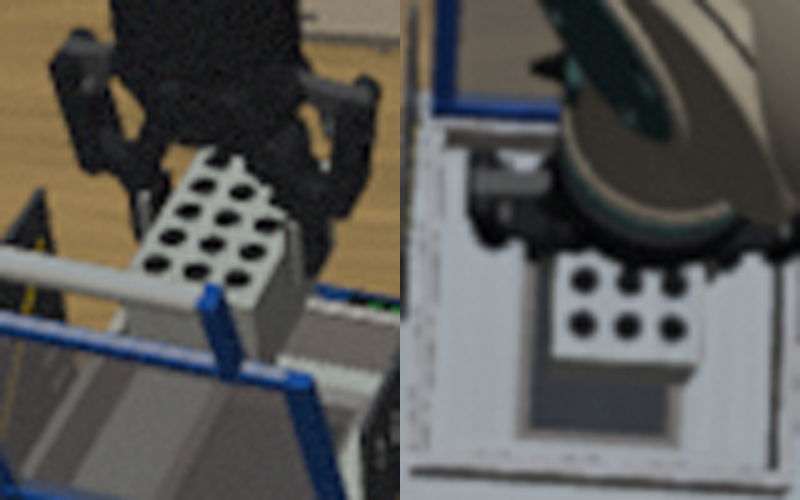

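```bash
python3 - <<'E'
from h import *;import pickle
p=pickle.load(open("top1.pkl","rb"));q=pickle.load(open("scene1.pkl","rb"))
c=[[303+153.5/5-.4,170+357/5-.4],[303+300/5-.4,170+362/5-.4]]
th=-.163
for z in(215,218,221):
    w=ray(p,c,z);d=w[0]-w[1];m=w.mean(0)[:2]+50*np.array([np.cos(th),np.sin(th)]);print(z,np.linalg.norm(d),np.arctan2(-d[0],d[1]),m)
# front view: hole columns in scene: far corner +x+y,+x-y from scene (135,300),(255,303)
s=[[230+132/5,162+299/5],[230+258/5,162+306/5]]
print(ray(q,s,218))
print(proj(q,[[537.8+50*np.cos(th)-30*k*np.sin(th),-31.9+50*np.sin(th)+30*k*np.cos(th),218] for k in(1,-1)]),s)
E
```

```text
215 58.70991033732805 -0.14190467588914862 [540.0165314  -32.33430653]
218 58.52600899659794 -0.14190467588914787 [539.44753478 -32.01886903]
221 58.34210765586784 -0.14190467588914804 [538.87853815 -31.70343153]
[[596.58075655 -58.46222204 218.        ]
 [595.01299061  -6.09381661 218.        ]]
[[279.81169531 222.07357922]
 [252.75736148 216.87023239]] [[256.4, 221.8], [281.6, 223.2]]
```

>>> {"api": "step_arm", "payload": {"series": [[[0,0,0,0,0.005,0.08,1],[0,0,0,0,0,0.1,1],[0,0,0,0,0,0.1,1],[0,0,0,0,0,0.1,1],[0,0,0,0,0,0.1,1],[0,0,0,0,0,0.08,1],[0,0,0,0,0,0.06,1],[0,0,0,0,0,0,1],[0,0,0,0,0,0,1]]]}}

```text
clock: 9.3
eef_pos: [538.9, -31.1, 94.9]
tool_rot: [3.141, 0.0, 2.978]
force: [-0.2, -0.5, -5.7]
width: 58.9
gripper_force: 67.3
```

>>> {"api": "step_arm", "payload": {"series": [[[0,0,0,0,0,0.01,1],[0,0,0,0,0,0.01,1],[0,0,0,0,0,0.01,1],[0,0,0,0,0,0.01,1],[0,0,0,0,0,0.01,1],[0,0,0,0,0,0.01,1],[0,0,0,0,0,0,1]]]}}

```text
clock: 10.0
eef_pos: [538.5, -31.3, 85.6]
tool_rot: [-3.142, -0.0, 2.978]
force: [-0.4, -0.2, -4.5]
width: 59.1
gripper_force: 67.3
```

>>> {"api": "step_arm", "payload": {"series": [[[0,0,0,0,0,0.01,1],[0,0,0,0,0,0.01,1],[0,0,0,0,0,0.01,1],[0,0,0,0,0,0,1]]]}}

```text
clock: 10.4
eef_pos: [538.4, -31.3, 81.1]
tool_rot: [-3.141, -0.0, 2.978]
force: [0.8, -0.6, -4.7]
width: 58.9
gripper_force: 67.3
```

>>> {"api": "step_arm", "payload": {"series": [[[0,0,0,0,0,0.01,1],[0,0,0,0,0,0.01,1],[0,0,0,0,0,0,1]]]}}

```text
clock: 10.7
eef_pos: [538.5, -31.3, 78.1]
tool_rot: [-3.142, -0.0, 2.978]
force: [-0.4, 0.5, -5.1]
width: 59.1
gripper_force: 67.3
```

>>> {"api": "step_arm", "payload": {"series": [[[0,0,0,0,0,0.01,1],[0,0,0,0,0,0.01,1],[0,0,0,0,0,0.01,1],[0,0,0,0,0,0.01,1],[0,0,0,0,0,0,1]]]}}

```text
clock: 11.2
eef_pos: [538.5, -31.3, 72.1]
tool_rot: [-3.142, -0.0, 2.978]
force: [0.1, -0.3, -5.1]
width: 58.7
gripper_force: 67.3
```

>>> {"api": "step_arm", "payload": {"series": [[[0,0,0,0,0,0.008,1],[0,0,0,0,0,0,1]]]}}

```text
clock: 11.4
eef_pos: [538.6, -31.3, 71.0]
tool_rot: [-3.142, -0.0, 2.978]
force: [0.2, -0.0, -5.1]
width: 58.9
gripper_force: 67.3
```

>>> {"api": "step_arm", "payload": {"series": [[[0,0,0,0,0,0.007,1],[0,0,0,0,0,0,1]]]}}

```text
clock: 11.6
eef_pos: [538.6, -31.3, 70.0]
tool_rot: [-3.142, -0.0, 2.978]
force: [-1.5, -0.2, -5.3]
width: 59.0
gripper_force: 67.3
```

>>> {"api": "step_arm", "payload": {"series": [[[0,0,0,0,0,0.007,1],[0,0,0,0,0,0,1]]]}}

```text
clock: 11.8
eef_pos: [538.7, -31.3, 69.8]
tool_rot: [-3.141, 0.001, 2.978]
force: [-2.7, -0.8, 4.3]
width: 59.2
gripper_force: 68.2
```

Contact at the expected height. Release and rise straight up.

>>> {"api": "step_arm", "payload": {"series": [[[0,0,0,0,0,0,0],[0,0,0,0,0,0,0],[0,0,0,0,0,0,0],[0,0,0,0,0,0,0],[0,0,0,0,0,0,0],[0,0,0,0,0,-0.05,0],[0,0,0,0,0,-0.1,0],[0,0,0,0,0,-0.2,0],[0,0,0,0,0,-0.25,0],[0,0,0,0,0,-0.25,0]]]}}

```text
clock: 12.8
eef_pos: [538.4, -31.0, 198.9]
tool_rot: [3.141, 0.0, 2.978]
force: [0.4, 0.3, 0.5]
width: 85.3
gripper_force: 0.0
```

>>> {"api": "step_arm", "payload": {"series": [[[0,0,0,0,0,-0.25,0],[0,0,0,0,0,-0.25,0],[0,0,0,0,0,-0.25,0],[0,0,0,0.2,0,-0.2,0],[0,0,0,0.3,0,-0.1,0],[0,0,0,0.3,0,0,0],[0,0,0,0.3,0,0,0],[0,0,0,0,0,0,0]]]}}

```text
clock: 13.6
eef_pos: [369.8, -3.3, 354.3]
tool_rot: [-3.135, -0.003, 2.98]
force: [0.9, -0.2, 0.8]
width: 85.6
gripper_force: 0.0
```

```bash
python3 - <<'E'
from cell import ctrl
from h import *;import pickle
s=ctrl.read_state();print(s["eef_pos"],s["qpos"].round(2))
a=[]
v=(538.5,-31,-.163)
W=lambda M:np.c_[v[0]+np.cos(v[2])*M[:,0]-np.sin(v[2])*M[:,1],v[1]+np.sin(v[2])*M[:,0]+np.cos(v[2])*M[:,1],M[:,2]]
M=np.array([[50,30,100],[50,-30,100],[-50,-30,100],[-50,30,100.]])
p=ctrl.get_image("top");pickle.dump(p,open("top2.pkl","wb"));im=p["img"][:,:,::-1].copy()
b=cv2.resize(im[120:270,290:410],None,fx=4,fy=4,interpolation=cv2.INTER_CUBIC)
c=((proj(p,W(M))-[290,120]+.5)*4-.5);cv2.polylines(b,[c.astype(int)],True,(0,0,255),1,cv2.LINE_AA)
cv2.imwrite("pics/seat.png",b)
E
```

```text
[369.82269464  -3.31617976 354.30590403] [ 0.82  0.13 -1.    2.    0.13  1.07  1.17]
```

View pics/seat.png

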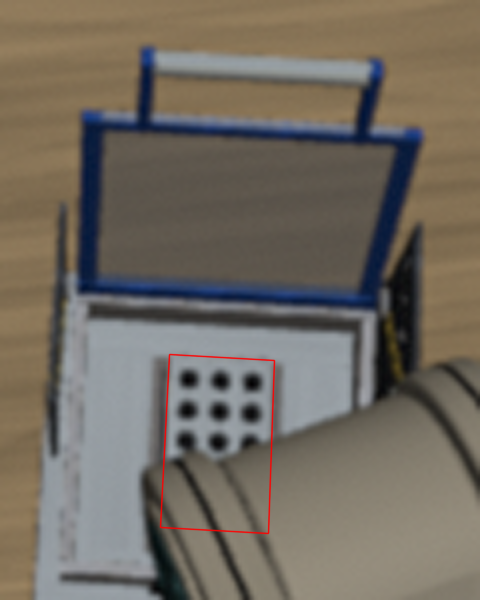

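The block sits where the overlay predicts. The lid bar shows at about (356,137), within 1 px of the prediction. Next is the approach to the bar.

```bash
cat >> h.py <<'E'
V=(538.5,-31,-.163)
RH=Ro.from_euler("z",V[2])
def HW(x,z): return RH.apply([x,0,z])+[V[0],V[1],0]
def tool(phi):
    s,c=np.sin(phi),np.cos(phi)
    return RH*Ro.from_matrix(np.array([[0,c,s],[1,0,0],[0,s,-c]]))
def bar(th): return 85-198*np.cos(th),110+198*np.sin(th)
def tcp(th,phi,d=19):
    x,z=bar(th);return HW(x+d*np.sin(phi),z-d*np.cos(phi))
E
python3 - <<'E'
from h import *
print(bar(1.85),tcp(1.85,0),tool(0).as_euler("xyz"))
p=tcp(1.85,0)
plan([([450,-15,360],down(2.5),4),([p[0],p[1],360],tool(0),8)],0)
E
```

```text
(np.float64(139.56686887125358), np.float64(300.33249018910936)) [676.21689425 -53.64879523 281.33249019] [3.14159265 0.         1.40779633]
now 13.65 [373.4  -4.1 355. ] [-3.137e+00  1.000e-03  2.978e+00] [ 0.82  0.14 -0.99  2.    0.14  1.07  1.17] [ 0.7 -0.2 -0.2] 85.46479244643497
[[[-0.001,0.001,0.152,-0.13,0,-0.01,0],[-0.002,0.001,0.152,-0.13,0.02,-0.01,0],[-0.001,0.001,0.153,-0.12,0.03,-0.01,0],[-0.002,0,0.152,-0.12,0.05,0,0],[0,0,0.174,-0.17,0.09,0,0],[0,0,0.174,-0.16,0.11,0,0],[0,0,0.174,-0.14,0.13,0,0],[0,0,0.174,-0.12,0.15,0,0],[0,0,0.174,-0.1,0.16,0,0],[0,0,0.174,-0.08,0.17,0,0],[0,0,0.173,-0.05,0.19,0,0],[0,0,0.174,-0.03,0.19,0,0]]]
end [676.9 -53.9 359.6] [ 3.141 -0.     1.408]
```

>>> {"api": "step_arm", "payload": {"series": [[[0,0,0.152,-0.13,0,-0.01,0],[0,0,0.152,-0.13,0.02,-0.01,0],[0,0,0.153,-0.12,0.03,-0.01,0],[0,0,0.152,-0.12,0.05,0,0],[0,0,0.174,-0.17,0.09,0,0],[0,0,0.174,-0.16,0.11,0,0],[0,0,0.174,-0.14,0.13,0,0],[0,0,0.174,-0.12,0.15,0,0],[0,0,0.174,-0.1,0.16,0,0],[0,0,0.174,-0.08,0.17,0,0],[0,0,0.173,-0.05,0.19,0,0],[0,0,0.174,-0.03,0.19,0,0]]]}}

```text
clock: 14.85
eef_pos: [681.3, -54.4, 358.4]
tool_rot: [3.141, -0.0, 1.401]
force: [-0.2, -0.4, 0.6]
width: 85.2
gripper_force: 0.0
```

```bash
python3 - <<'E'
from h import *
p=tcp(1.85,0)
plan([(p,tool(0),8)],0,nd=3)
E
```

```text
now 14.85 [681.3 -54.4 358.4] [ 3.141 -0.     1.401] [ 0.29  0.63 -0.49  1.21  0.29  1.37 -0.35] [-0.2 -0.4  0.6] 85.190577276531
[[[0.0001,-0.0001,-0.001,0,-0.004,0.064,0],[0.0001,-0.0001,-0.001,0,-0.004,0.064,0],[0.0001,-0.0001,-0.001,0,-0.004,0.064,0],[0.0001,-0.0001,-0.001,0,-0.005,0.064,0],[0.0001,0,-0.001,0,-0.004,0.064,0],[0,-0.0001,-0.001,0,-0.004,0.065,0],[0.0001,0,-0.0011,-0.001,-0.005,0.064,0],[0,-0.0001,-0.001,0,-0.004,0.065,0]]]
end [676.3 -53.7 281.3] [3.142 0.    1.408]
```

Descend onto the bar, then check before closing.

>>> {"api": "step_arm", "payload": {"series": [[[0,0,-0.002,0,-0.012,0.04,0],[0,0,-0.002,0,-0.012,0.08,0],[0,0,-0.002,0,-0.01,0.08,0],[0,0,-0.002,0,0,0.08,0],[0,0,0,0,0,0.08,0],[0,0,0,0,0,0.08,0],[0,0,0,0,0,0.075,0],[0,0,0,0,0,0,0],[0,0,0,0,0,0,0]]]}}

```text
clock: 15.75
eef_pos: [674.2, -53.6, 281.1]
tool_rot: [-3.141, -0.0, 1.413]
force: [1.2, 0.8, 0.3]
width: 85.5
gripper_force: 0.0
```

```bash
python3 - <<'E'
from cell import ctrl
from h import *
s=ctrl.read_state();print(s["eef_pos"],s["force"],s["qpos"].round(2))
a=[]
for n,(x0,y0) in(("scene",(200,160)),("top",(300,100))):
    p=ctrl.get_image(n);a.append(cv2.resize(p["img"][y0:y0+110,x0:x0+95,::-1],None,fx=4,fy=4,interpolation=cv2.INTER_CUBIC))
cv2.imwrite("pics/bar.png",np.hstack(a))
E
```

```text
[674.24902913 -53.594948   281.14714923] [1.23467808 0.79995041 0.31136677] [ 0.3   0.66 -0.49  1.36  0.32  1.19 -0.37]
```

View pics/bar.png

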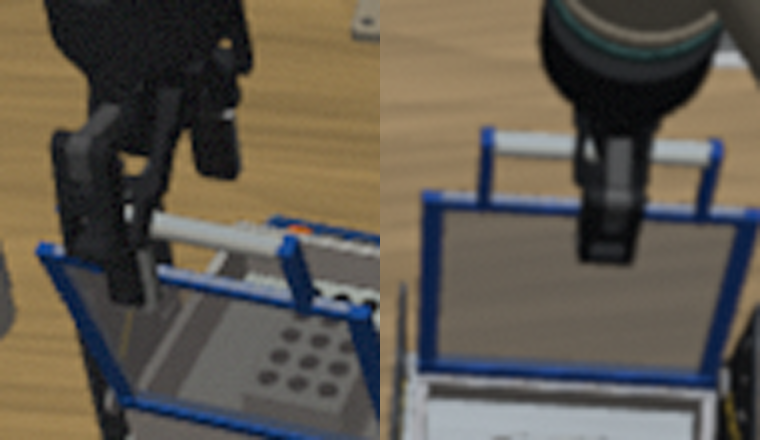

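The fingers straddle the bar (scene view, rear finger behind it at about (125,270) in the crop). Close.

>>> {"api": "step_arm", "payload": {"series": [[[0,0,0,0,0.013,0,0.3],[0,0,0,0,0,0,0.5],[0,0,0,0,0,0,0.7],[0,0,0,0,0,0,0.8],[0,0,0,0,0,0,1],[0,0,0,0,0,0,1],[0,0,0,0,0,0,1],[0,0,0,0,0,0,1]]]}}

```text
clock: 16.65
eef_pos: [675.4, -53.8, 281.4]
tool_rot: [-3.14, 0.0, 1.413]
force: [-5.6, -0.9, 4.2]
width: 10.1
gripper_force: 58.6
```

```bash
python3 - <<'E'
from h import *
n=48;w=[]
for k in range(1,n+1):
    f=k/n;w.append((tcp(1.85+f*(.785-1.85),f*np.radians(45)),tool(f*np.radians(45)),1))
plan(w,1,nd=3)
E
```

```text
now 16.65 [675.4 -53.8 281.4] [-3.14   0.     1.413] [ 0.3   0.67 -0.49  1.36  0.32  1.2  -0.37] [-5.6 -0.9  4.2] 10.128744688230542
[[[-0.0227,0.0002,0.0068,0.002,-0.021,-0.007,1],[-0.0208,0,0,0,-0.026,-0.008,1],[-0.0209,0,0,0,-0.026,-0.007,1],[-0.0208,0,0,0,-0.027,-0.007,1],[-0.0208,0,0,0,-0.026,-0.007,1],[-0.0209,0,0,0,-0.026,-0.007,1],[-0.0208,0,0,0,-0.027,-0.007,1],[-0.0208,0.0001,0,0,-0.026,-0.007,1],[-0.0209,0,0,0,-0.027,-0.006,1],[-0.0208,0,0,0,-0.026,-0.007,1],[-0.0208,0,0,0,-0.027,-0.006,1],[-0.0209,0,0,0,-0.026,-0.006,1]]]
[[[-0.0208,0,0,0,-0.027,-0.005,1],[-0.0208,0,0,0,-0.027,-0.006,1],[-0.0209,0,0,0,-0.026,-0.005,1],[-0.0208,0,0,0,-0.027,-0.006,1],[-0.0208,0,0,0,-0.027,-0.005,1],[-0.0209,0,0,0,-0.027,-0.005,1],[-0.0208,0,0,0,-0.027,-0.005,1],[-0.0208,0,0,0,-0.026,-0.004,1],[-0.0209,0,0,0,-0.027,-0.005,1],[-0.0208,0,-0.0001,0,-0.027,-0.004,1],[-0.0208,0,0,0,-0.027,-0.004,1],[-0.0209,0,0,0,-0.027,-0.004,1]]]
[[[-0.0208,0,0,0,-0.027,-0.004,1],[-0.0208,0,0,0,-0.027,-0.003,1],[-0.0209,0,0,0,-0.027,-0.004,1],[-0.0208,0,0,0,-0.027,-0.003,1],[-0.0208,0,0,0,-0.027,-0.003,1],[-0.0209,0,0,0,-0.027,-0.003,1],[-0.0208,0,0,0,-0.027,-0.003,1],[-0.0208,0,0,0,-0.027,-0.002,1],[-0.0209,0,0,0,-0.027,-0.003,1],[-0.0208,0,0,0,-0.028,-0.002,1],[-0.0208,0,0,0,-0.027,-0.002,1],[-0.0209,0,0,0,-0.027,-0.002,1]]]
[[[-0.0208,-0.0001,0,0,-0.027,-0.002,1],[-0.0208,0,0,0,-0.027,-0.001,1],[-0.0209,0,0,0,-0.027,-0.002,1],[-0.0208,0,0,0,-0.028,-0.001,1],[-0.0208,0,0,0,-0.027,-0.001,1],[-0.0209,0,0,0,-0.027,-0.001,1],[-0.0208,0,0,0,-0.027,0,1],[-0.0208,0,0,0,-0.027,-0.001,1],[-0.0209,0,0,0,-0.028,0,1],[-0.0208,0,0,0,-0.027,-0.001,1],[-0.0208,0,0,0,-0.027,0,1],[-0.0209,0,0,0,-0.027,0.001,1]]]
end [497.5 -24.3 236.5] [2.356 0.    1.408]
```

Gripped the bar (10 mm opening). Swing slowly and watch the force.

>>> {"api": "step_arm", "payload": {"series": [[[-0.021,0,0,0,-0.021,-0.007,1],[-0.021,0,0,0,-0.026,-0.008,1],[-0.021,0,0,0,-0.026,-0.007,1],[-0.021,0,0,0,-0.027,-0.007,1],[-0.021,0,0,0,-0.026,-0.007,1],[-0.021,0,0,0,-0.026,-0.007,1]]]}}

```text
clock: 17.25
eef_pos: [653.2, -50.0, 287.0]
tool_rot: [3.041, -0.0, 1.413]
force: [2.2, 0.6, -1.2]
width: 10.0
gripper_force: 59.1
```

>>> {"api": "step_arm", "payload": {"series": [[[-0.021,0,0,0,-0.027,-0.007,1],[-0.021,0,0,0,-0.026,-0.007,1],[-0.021,0,0,0,-0.027,-0.006,1],[-0.021,0,0,0,-0.026,-0.007,1],[-0.021,0,0,0,-0.027,-0.006,1],[-0.021,0,0,0,-0.026,-0.006,1]]]}}

```text
clock: 17.85
eef_pos: [629.3, -46.1, 289.5]
tool_rot: [2.941, -0.001, 1.413]
force: [2.3, 1.7, -1.8]
width: 9.9
gripper_force: 59.1
```

Forces are low, so continue.

>>> {"api": "step_arm", "payload": {"series": [[[-0.021,0,0,0,-0.027,-0.005,1],[-0.021,0,0,0,-0.027,-0.006,1],[-0.021,0,0,0,-0.026,-0.005,1],[-0.021,0,0,0,-0.027,-0.006,1],[-0.021,0,0,0,-0.027,-0.005,1],[-0.021,0,0,0,-0.027,-0.005,1],[-0.021,0,0,0,-0.027,-0.005,1],[-0.021,0,0,0,-0.026,-0.004,1],[-0.021,0,0,0,-0.027,-0.005,1],[-0.021,0,0,0,-0.027,-0.004,1],[-0.021,0,0,0,-0.027,-0.004,1],[-0.021,0,0,0,-0.027,-0.004,1]]]}}

```text
clock: 19.05
eef_pos: [581.6, -38.1, 285.2]
tool_rot: [2.742, -0.001, 1.414]
force: [0.2, 2.5, 6.4]
width: 9.9
gripper_force: 59.1
```

>>> {"api": "step_arm", "payload": {"series": [[[-0.021,0,0,0,-0.027,-0.004,1],[-0.021,0,0,0,-0.027,-0.003,1],[-0.021,0,0,0,-0.027,-0.004,1],[-0.021,0,0,0,-0.027,-0.003,1],[-0.021,0,0,0,-0.027,-0.003,1],[-0.021,0,0,0,-0.027,-0.003,1],[-0.021,0,0,0,-0.027,-0.003,1],[-0.021,0,0,0,-0.027,-0.002,1],[-0.021,0,0,0,-0.027,-0.003,1],[-0.021,0,0,0,-0.027,-0.002,1],[-0.021,0,0,0,-0.027,-0.002,1],[-0.021,0,0,0,-0.027,-0.002,1]]]}}

```text
clock: 20.25
eef_pos: [537.4, -30.7, 268.0]
tool_rot: [2.542, -0.001, 1.416]
force: [-3.8, 3.5, 12.6]
width: 10.2
gripper_force: 59.9
```

```bash
python3 - <<'E'
from h import *
n=12;w=[]
f0=.75
print(tcp(1.85-.75*1.065,np.radians(33.75)))
for k in range(1,n+1):
    f=f0+.25*k/n;w.append((tcp(1.85+f*(.785-1.85),f*np.radians(45)),tool(f*np.radians(45)),1))
plan(w,1,nd=3)
E
```

```text
[535.78796237 -30.55398076 266.07489066]
now 20.25 [537.4 -30.7 268. ] [ 2.542e+00 -1.000e-03  1.416e+00] [ 0.22  0.26 -0.37  2.32  1.61  0.24 -1.81] [-3.8  3.5 12.6] 10.201970182127358
[[[-0.0077,-0.0063,0.0077,0,-0.044,0.002,1],[-0.0208,0,0,0,-0.027,-0.001,1],[-0.0209,0,0,0,-0.027,-0.001,1],[-0.0208,0,0,0,-0.027,-0.002,1],[-0.0208,0,0,0,-0.027,-0.001,1],[-0.0209,0,0,0,-0.028,-0.001,1],[-0.0208,0,0,0,-0.027,0,1],[-0.0208,0,0,0,-0.027,-0.001,1],[-0.0209,0,0,0,-0.027,0,1],[-0.0208,0,0,0,-0.027,0,1],[-0.0208,0,0,0,-0.028,0,1],[-0.0209,0,0,0,-0.027,0,1]]]
end [497.4 -24.2 236.5] [ 2.356 -0.     1.408]
```

Joint 6 is near its limit (0.24 against 0.23), so finish the arc without more tilt, easing it back slightly and letting the round bar pivot in the pads.

```bash
python3 - <<'E'
from h import *
from cell import ctrl
s=ctrl.read_state();R=Ro.from_euler("xyz",s["tool_rot"]);z=R.apply([0,0,1]);b=s["eef_pos"]-19*z
h=RH.inv().apply(b-[V[0],V[1],0]);print("bar heater",h,np.arctan2(h[2]-110,85-h[0]),np.hypot(h[2]-110,85-h[0]))
th0=np.arctan2(h[2]-110,85-h[0]);z=RH.inv().apply(z);phi0=np.arctan2(z[0],-z[2]);print(phi0)
w=[];n=13
for k in range(1,n+1):
    f=k/n;ph=phi0-f*.1;w.append((tcp(th0+f*(.785-th0),ph),tool(ph),1))
plan(w,1,nd=3,start=(tcp(th0,phi0),tool(phi0)))
E
```

```text
bar heater [-1.18088488e+01  1.19683961e-02  2.83705499e+02] 1.0623536051765101 198.86063865433192
0.5993379296538098
[[[0.0098,0,0,0,-0.029,-0.002,1],[0.0098,0,0,0,-0.029,-0.002,1],[0.0098,0,0,0,-0.029,0,1],[0.0098,0,0,0,-0.029,0,1],[0.0098,0,0,0,-0.03,0.001,1],[0.0098,0,0,0,-0.029,0.002,1],[0.0098,0,0,0,-0.029,0.002,1],[0.0098,0,0,0,-0.029,0.004,1],[0.0097,0,0,0,-0.028,0.004,1],[0.0098,0,0,0,-0.029,0.005,1],[0.0098,0,0,0,-0.029,0.006,1],[0.0098,0,0,0,-0.028,0.007,1]]]
[[[0.0098,0,0,0,-0.028,0.007,1]]]
end [493.1 -23.5 233.3] [2.642 0.    1.408]
```

>>> {"api": "step_arm", "payload": {"series": [[[0.01,0,0,0,-0.029,-0.002,1],[0.01,0,0,0,-0.029,-0.002,1],[0.01,0,0,0,-0.029,0,1]]]}}

```text
clock: 20.55
eef_pos: [525.4, -28.8, 260.0]
tool_rot: [2.57, -0.001, 1.416]
force: [-3.4, 4.3, 10.6]
width: 9.9
gripper_force: 62.5
```

```bash
cat > st.py <<'E'
from h import *
from cell import ctrl
s=ctrl.read_state();R=Ro.from_euler("xyz",s["tool_rot"]);z=R.apply([0,0,1]);b=s["eef_pos"]-19*z
h=RH.inv().apply(b-[V[0],V[1],0]);print("bar heater",h,"th",np.arctan2(h[2]-110,85-h[0]),"r",np.hypot(h[2]-110,85-h[0]))
print(s["qpos"].round(3),s["force"].round(1),s["torque"].round(2),s["eef_pos"].round(1),s["tool_rot"].round(3),s["width"])
E
python3 st.py
```

```text
bar heater [-2.35342911e+01 -3.59473970e-02  2.76022561e+02] th 0.9918018996586365 r 198.35116075361944
[ 0.229  0.26  -0.384  2.334  1.552  0.241 -1.753] [-3.4  4.3 10.6] [ 0.66 -0.47  0.3 ] [525.4 -28.8 260. ] [ 2.570e+00 -1.000e-03  1.416e+00] 9.883140737710956
```

>>> {"api": "step_arm", "payload": {"series": [[[0.015,0,0,0,-0.029,0,1],[0.015,0,0,0,-0.03,0.001,1],[0.015,0,0,0,-0.029,0.002,1],[0.015,0,0,0,-0.029,0.003,1]]]}}

```text
clock: 20.95
eef_pos: [510.8, -26.4, 249.4]
tool_rot: [2.618, -0.001, 1.416]
force: [-6.5, 5.1, 8.8]
width: 10.0
gripper_force: 62.7
```

```bash
python3 st.py
```

```text
bar heater [-3.75699708e+01 -6.25045679e-02  2.65853311e+02] th 0.9043757933956371 r 198.2767061809895
[ 0.242  0.264 -0.401  2.336  1.378  0.242 -1.586] [-6.5  5.1  8.8] [0.81 0.49 0.32] [510.8 -26.4 249.4] [ 2.618e+00 -1.000e-03  1.416e+00] 10.016323807464593
```

```bash
python3 - <<'E'
from h import *
th0,phi0=.904,np.pi-2.618;w=[];n=6
for k in range(1,n+1):
    f=k/n;ph=phi0-f*.06;w.append((tcp(th0+f*(.785-th0),ph),tool(ph),1))
plan(w,1,nd=3,start=(tcp(th0,phi0),tool(phi0)))
E
```

```text
[[[0.0127,0,0,0,-0.027,0.004,1],[0.0128,0,0,0,-0.027,0.005,1],[0.0127,0,0,0,-0.027,0.005,1],[0.0127,0,0,0,-0.027,0.007,1],[0.0128,0,0,0,-0.026,0.007,1],[0.0127,0,0,0,-0.026,0.007,1]]]
end [492.6 -23.4 233. ] [ 2.678 -0.     1.408]
```

>>> {"api": "step_arm", "payload": {"series": [[[0.013,0,0,0,-0.027,0.004,1],[0.013,0,0,0,-0.027,0.005,1],[0.013,0,0,0,-0.027,0.005,1],[0.013,0,0,0,-0.027,0.007,1],[0.013,0,0,0,-0.026,0.007,1],[0.013,0,0,0,-0.022,0.006,1],[0,0,0,0,0,0,1],[0,0,0,0,0,0,1],[0,0,0,0,0,0,1]]]}}

```text
clock: 21.85
eef_pos: [493.2, -23.6, 233.5]
tool_rot: [2.68, -0.002, 1.415]
force: [-0.5, 5.9, 3.8]
width: 9.5
gripper_force: 63.2
```

```bash
python3 st.py; python3 - <<'E'
from cell import ctrl
from h import *
a=[]
for n,(x0,y0) in(("scene",(205,170)),("top",(295,140))):
    p=ctrl.get_image(n);im=p["img"][y0:y0+135,x0:x0+100,::-1];b=cv2.resize(im,None,fx=4,fy=4,interpolation=cv2.INTER_CUBIC)
    for th,c in((.785,(0,0,255)),):
        P=[RH.apply([85-156*np.cos(th),y,110+156*np.sin(th)])+[V[0],V[1],0] for y in(-85,85)]
        P+=[RH.apply([85-r*np.cos(th),y,110+r*np.sin(th)])+[V[0],V[1],0] for y in(-92,92) for r in(0,112)]
        q=((proj(p,P)-[x0,y0]+.5)*4-.5).astype(int)
        for i in(0,2,4):cv2.line(b,tuple(map(int,q[i])),tuple(map(int,q[i+1])),c,1,cv2.LINE_AA)
    a.append(b)
cv2.imwrite("pics/end.png",np.hstack(a))
E
```

```text
bar heater [-5.43824580e+01 -1.24515646e-01  2.50484965e+02] th 0.789337532022171 r 197.89768798738118
[ 0.274  0.283 -0.445  2.341  1.222  0.26  -1.438] [-0.5  5.9  3.8] [ 0.95 -0.23  0.33] [493.2 -23.6 233.5] [ 2.680e+00 -2.000e-03  1.415e+00] 9.54120174830806
```

View pics/end.png

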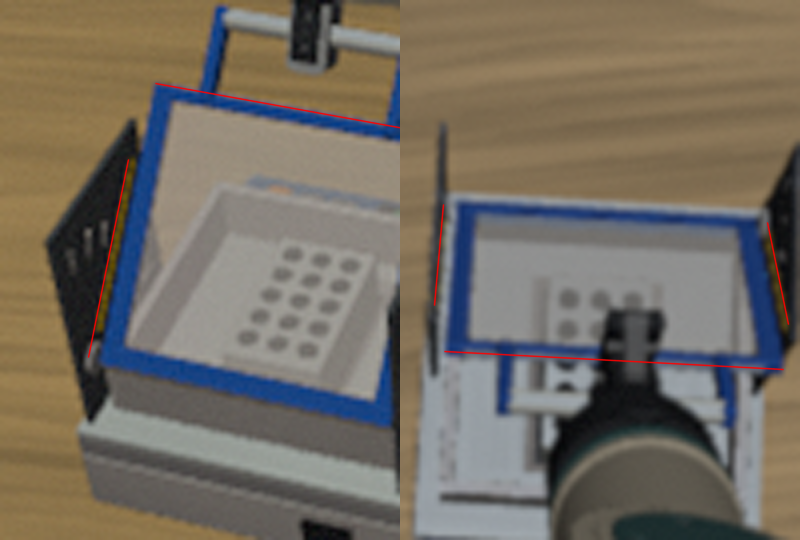

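The lid's edge lies on the predicted 45° line in both views, with the block seated below it and the fingers on the bar.

```bash
python3 -c "
from cell import ctrl
print(ctrl.finish_job())"
```

```text
the job is handed in; nothing more can be done
None
```

The block was released in the well and looks fully seated and square; the job is handed in with the gripper holding the lid at about 0.79 rad (yellow line 0.785), though no verdict came back.

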